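Knock a stuck resin block out of its mould

ROBOT

A 7-joint arm with a two-finger parallel gripper is mounted at the origin on the work surface. World frame = base frame: x ahead of the robot, y to its left, z up, the work surface at z = 0. Lengths are in mm, angles in rad, forces in N, time in s.
With the tool pointing down it reaches from about 425 to 1025 mm from the base axis. Payload 3.6 kg.
Tool frame: the origin (TCP) lies at the very end of the fingers, on their centre line; the grasp point (between the pads) lies 19 mm behind it (grasp_offset is the distance from the TCP to the grasp point, in mm); z points along the fingers, y is the line along which they close (so a half turn about z gives the same grasp; the last joint's range is limited). The gripper opens to 85 mm and grips with 20 to 120 N. Pads are 22 mm wide; open, the fingers measure 114 mm over their backs; the gripper's body (76 mm by 85 mm) begins 54 mm behind the grasp point. The pads swing forward as they close: fully open they stand 13 mm farther back than shut.
Start: joints at [-1.323, 0.591, 0.048, 1.609, -0.033, 0.943, -0.034], TCP at [242.32, 683.308, 231.302] pointing down, gripper open.
Joint ranges: [-2.69, 2.69], [-0.47, 2.24], [-1.27, 1.36], [0.19, 2.51], [-1.53, 4.68], [0.08, 2.07], [-3.09, 3.09]. Speed limits (rad/s): [2.57, 2.57, 3.14, 3.14, 3.14, 3.14, 3.14].

INTERFACE

Orientations are given as a unit quaternion [w, x, y, z].
In Python, from rig import state, grab_frame, camera_params, job_done, spot_in, pinpoint, grasp_offset gives the robot as it stands.
- The arm moves only by the tool send_rows, never from a script. Its argument "steps" is a list of rows, each a list of 3 entries, a list of its own where there are three numbers: the shift along the tool's x, y, z each as a share of 30 cm, from -1 to 1, then the turn, a rotation vector about the tool's x, y, z each as a share of 0.5 rad, from -1 to 1, then the gripper's target within -1 to 1 (fully open at 1, half-way at 0, shut at -1). In form: [[[dx, dy, dz], [rx, ry, rz], gripper], ...]. A call has exactly 10 rows; each row is the pose to reach, as a shift and turn from the pose commanded when the call began, along the tool's axes at that moment; what a row does not reach only later rows make up. A row lasts 1/10 s, in which the tool goes at most 50 mm and 8.59 degrees, less where a joint would pass 70% of its speed; a pose out of reach is approached as far as the arm can. A call with a number of a shift or a turn outside -1 to 1 is refused whole. A call with a gripper value outside its range is refused whole. The fingers move at their own pace and stop on an object; "newtons" is the grip in N (left out, the last holds). Time passes only in rows, so rows that repeat a pose let the fingers close, or fill a call up. It gives the time, the measured TCP pose, the force, the opening and the grip force at its end, in the units of the state.
- state(): the state, without advancing time (a new reading comes with each control period).
- grab_frame(name): name is "scene" or "top" or "wrist"; returns the picture (400x640x3 uint8, blue, green, red); there is no depth.
- camera_params(name): a dict with "fovy" (degrees; the focal length in pixels is half the picture's height over the tangent of half this angle, whatever the lens; pixels are square), "cx", "cy" (the principal point, pixels), "k1" (the pictures are not rectified: a ray, as slopes to the right and down, at radius r is drawn at 1 + k1 r^2 times it, then the intrinsics apply), "rvec" (rotation vector, rad) and "tvec" (3), from world to camera coordinates, as OpenCV has them; the wrist camera has in their place "T_tool_cam" (4x4, takes a point from camera to tool coordinates, whose origin is the TCP and whose axes are the flange's). Camera axes: x right, y down, z forward; pixel columns grow to the right and rows downward; lengths in mm; the calibration is good to about 2 mm. A picture is of the moment at which its call begins: read the wrist's pose just before it. camera_params takes no time and is no camera call.
- job_done(): hands the job in; it is judged then, once.
Trained networks look in the newest picture that a camera, given by its name, has taken for a name from the list of things; names that differ only in an ending like _2 or _b are one class to them, and where a whole thing is asked for, a point or a joint stands for the part that bears it (a point fixed in the world has none). Each returns a list of dicts, best first, with "confidence" (0 to 1); they miss things now and then, are a little off and sometimes report something else, mostly with a low value. They report only what shows in the picture. A call takes as long as a camera call. They do not tell look-alikes from the thing itself.
- spot_in(name, camera): "at" ([x, y, z] in mm, in world coordinates, good to about 4 mm: the middle of the surface that is visible of it).
- pinpoint(name, camera): "at" ([x, y, z] in mm, in world coordinates, good to about 4 mm: a listed point, or the origin of a listed thing).
The state is a dict: "t": time; "q": joint angles; "qvel": joint speeds; "joint_efforts": joint torques, N m; "position": TCP position; "eef_rot": TCP orientation; "ft_force": force on the tool from outside, world axes, zero at the start; "wrist_torque": the same for the moment, N m; "grip_width": opening from 0.0 (shut) to 1.0 (fully open); "gripper_force": force on a finger pad.
Only numpy, scipy, OpenCV 4.12 (cv2) and the standard library are available. Lean on these libraries where they do the work, as an engineer would, in place of code of your own. Each camera call takes 0.05 s, during which the arm holds its last target. There are 200 camera calls.

TASK

A cured specimen block is stuck in the mould pocket of the little aluminium stand. Take the C-shaped knockout tool by its handle, feel for the hidden hole under the mould with its pin and gently push the pin all the way up so that the block stands proud, then lower the tool and leave it standing upright on the bench. Lift the loosened block out and lay it flat, right way up, in the white dish, without forcing anything or disturbing the other things.

Things in the scene. Friction and masses are not known exactly. Their poses are not given: they have to be found in the camera images.
- stand: Fixed aluminium mould stand, a small bridge 64 (x) x 110 (y) x 101 mm high; feet 8 high reach 67 to each side in y and 40 in x. Origin on the bench below the centre of its pocket, z up. Side plates at |y| 43 to 55 carry the mould; between them it is open underneath from both x ends, up to z = 70.
- pocket (a point): Centre of the pocket's mouth in the stand's flat top, z = 101 mm, axes as the stand's. The pocket is 25 (x) x 44 (y), 22 deep; its floor lies at z = 79. Let into the floor is a loose ejector plate, 13 (x) x 40 (y) x 4 thick (z 75 to 79), guided straight up and down under the block: pushed from below anywhere along it, it lifts the block evenly, and it drops back when let down.
- underside (a point): On the underside (z = 70 mm) of the stand's 5 mm steel sole plate, below the pocket's centre. The plate has one round 12 mm knockout hole, centred in the stand's x. It was clamped anywhere up to 10 mm to either side in the stand's y and does not move: where the hole is cannot be seen from above and is in no reading; find it by feel.
- block: Stuck specimen block of tan cured resin with a dark patch on top, 24 (x) x 40 (y) x 20 mm high, about 40 g; origin at the centre of its underside. At first on the pocket floor, axes as the stand's, top 2 below the stand's top. Two sprung pads in the pocket's +x cheek (stand z 94 to 100) nip it: pushing it up takes about 6 to 14 N, and it stays at the height where it is left.
- ejector: Steel C-shaped knockout tool, 0.35 kg, standing loose on the bench. Origin on the bench under the pin's axis, z up. Pin 9 mm dia, z 26 to 45. Collar below it 22 dia, z 10 to 26. Foot bar 10 thick, 20 wide, x -57 to 11, widening to 52 (y) at x -66 to -34. Stem 14 x 12 at x = -50, under the handle. Collar against the sole plate: the block is raised 14 mm.
- tip (a point): Slightly rounded upper end of the ejector's pin (45 mm above its base).
- handle (a point): Centre of the ejector's plain block handle, 24 (x) x 20 (y) x 40 mm high, z 90 to 130 over the base, 50 from the pin's axis.
- dish: Fixed white open dish, outside 90 (x) x 116 (y) x 16 high, walls and floor 5 thick; origin at the centre of its underside.
- dish_in (a point): Centre of the dish's inner floor, 5 above the bench; axes as the dish's.
- beaker: Bystander, to be left alone: white plastic jug with a handle, 90 dia x 110 high (mm); origin at the centre of its underside.
- bottle: Bystander, to be left alone: small amber bottle, 48 dia x 130 high (mm); origin at the centre of its underside.
- slidebox: Bystander, to be left alone: closed grey slide box, 50 x 90 x 35 (mm); origin at the centre of its underside.
- spare0: Bystander, to be left alone: finished specimen block on a white 30 x 26 base, 16 high (mm); origin at the centre of its underside.
- spare1: Bystander, to be left alone: finished specimen block on a white 30 x 26 base, 16 high (mm); origin at the centre of its underside.
- forceps: Bystander, to be left alone: steel forceps lying flat, 120 long (mm); origin at the centre of its underside.
Mind the look-alikes: they are no part of the job. Of the things shaped like the ejector, the steel one is meant.

How it is judged (in metres and radians):
On the way, in this order (a step that is already met when the one before it is completed fails the run):
1. the ejector's pin has pushed the block up to stand proud, still upright in the pocket (raised at least 10.5 mm, by the ejector pressing from below, fingers not touching it) (z of block in the frame of stand above 0.0895 m and angle between block's own z axis and vertical below 0.25 rad and horizontal distance between block and stand below 0.008 m and contact force between ejector and stand above 0.5 N and contact force between the fingers and block below 0.05 N), for 0.1 s.
2. the ejector stands on the bench again, upright, and the block still stands proud (z of block in the frame of stand above 0.0895 m and angle between block's own z axis and vertical below 0.25 rad and horizontal distance between block and stand below 0.008 m and height (world z) of ejector below 0.006 m and angle between ejector's own z axis and vertical below 0.08 rad), for 0.2 s.
At the end, for the whole second after the job is handed in: The block lies flat and right way up on the dish's inner floor (underside within 4 mm of it, tilt under 0.1 rad, centre within 50 mm of the dish's), at rest; the ejector stands on the bench upright (within 6 mm of the bench, tilt under 0.08 rad), at rest (height (world z) of ejector below 0.006 m and angle between ejector's own z axis and vertical below 0.08 rad and z of block in the frame of dish_in between -0.004 and 0.004 m and horizontal distance between block and dish_in below 0.05 m and angle between block's own z axis and vertical below 0.1 rad and linear speed of each of block, ejector below 0.02 m/s); the robot touches nothing.
It fails at once if the ejector is pressed on the stand (sole plate and ejector plate included) with more than 30 N (contact force between ejector and stand above 30 N).
It fails at once if a bystander is moved more than 15 mm (distance of any of beaker, bottle, slidebox, spare0, spare1, forceps from where it was at the start of the episode above 0.015 m).
It also fails if it takes over 72 s, if anything falls off the work surface, if the arm or the gripper's body presses on something with over 40 N, if the wrist force passes 120 N, or if a joint passes its speed limit or range.

## Working session

There is one attempt and no reset: what is moved stays moved. The work goes in short steps, Python scripts to look and compute and a tool call to move; the robot and the scene stay as the last step left them, time stands still between calls to the robot, and variables do not carry over. Pictures are saved under pics/ and viewed, at most 10 in all, crops included, and the job is handed in when it is done.

Besides the shell and the picture viewer there is one more tool, called after "Request:" as name([rows], argument=value, ...), one row to a line, values as JSON. send_rows: Moves the arm, as the interface text tells. Shift numbers are shares of 30 cm and turn numbers shares of 0.5 rad, none past 1 either way. Its arguments: {"type":"object","properties":{"steps":{"type":"array"},"newtons":{"type":"number"}},"required":["steps"]}

```bash
mkdir -p pics
cat > h.py <<'E'
from rig import *
import numpy as np, cv2
from scipy.spatial.transform import Rotation as R
def rot(s): q=s["eef_rot"]; return R.from_quat([q[1],q[2],q[3],q[0]])
def cam(name,s=None):
    p=camera_params(name)
    if "rvec" in p:
        Rm=cv2.Rodrigues(np.array(p["rvec"],float))[0]; t=np.array(p["tvec"],float).ravel()
    else:
        T=np.array(p["T_tool_cam"]); W=np.eye(4); W[:3,:3]=rot(s).as_matrix(); W[:3,3]=s["position"]
        M=np.linalg.inv(W@T); Rm=M[:3,:3]; t=M[:3,3]
    f=200/np.tan(np.radians(p["fovy"])/2)
    return p,Rm,t,f
def proj(C,P):
    p,Rm,t,f=C; c=np.atleast_2d(P)@Rm.T+t; x=c[:,:2]/c[:,2:]; r2=(x**2).sum(1,keepdims=True)
    return x*(1+p["k1"]*r2)*f+[p["cx"],p["cy"]]
def back(C,uv,z):
    p,Rm,t,f=C; d=(np.array(uv,float)-[p["cx"],p["cy"]])/f; x=d.copy()
    for _ in range(20): x=d/(1+p["k1"]*(x@x))
    r=Rm.T@np.array([x[0],x[1],1]); o=-Rm.T@t; return o+r*(z-o[2])/r[2]
def togo(s,target): # shift in tool axes, shares
    return np.round(rot(s).inv().apply(np.array(target)-s["position"])/300,4)
E
python3 - <<'E'
from h import *
s=state(); print(s["position"],s["eef_rot"],rot(s).as_matrix().round(3).tolist(),grasp_offset)
for c in ("scene","top"):
    im=grab_frame(c); cv2.imwrite(f"pics/{c}0.png",im)
    for n in ["stand","pocket","block","ejector","tip","handle","dish","dish_in","beaker","bottle"]:
        print(c,n,[(np.round(d["at"]).tolist(),round(d["confidence"],2)) for d in pinpoint(n,c)[:3]])
E
```

```text
[242.0261804  682.5151306  230.13176443] [-1.32576584e-04  1.69548784e-01  9.85521152e-01 -1.11874573e-03] [[-0.943, 0.334, -0.001], [0.334, 0.943, -0.002], [-0.0, -0.002, -1.0]] 18.700000000000003
scene stand [([614.0, -16.0, -0.0], 0.66)]
scene pocket [([611.0, -11.0, 100.0], 0.97)]
scene block [([611.0, -15.0, 79.0], 0.63), ([436.0, 215.0, 108.0], 0.43)]
scene ejector [([487.0, 226.0, 2.0], 0.83), ([357.0, 225.0, -0.0], 0.8), ([402.0, 36.0, -3.0], 0.57)]
scene tip [([398.0, 37.0, 49.0], 0.94), ([355.0, 221.0, 42.0], 0.69), ([489.0, 224.0, 45.0], 0.56)]
scene handle [([310.0, 197.0, 108.0], 0.9), ([355.0, 62.0, 113.0], 0.74), ([486.0, 227.0, 2.0], 0.62)]
scene dish [([517.0, -278.0, -3.0], 0.7)]
scene dish_in [([516.0, -275.0, 6.0], 0.63)]
scene beaker [([741.0, -258.0, -1.0], 0.81)]
scene bottle [([718.0, 262.0, -3.0], 0.92)]
top stand [([612.0, -16.0, -1.0], 0.57)]
top pocket [([611.0, -13.0, 103.0], 0.6)]
top block [([614.0, -14.0, 80.0], 0.51)]
top ejector [([400.0, 39.0, 0.0], 0.84), ([487.0, 228.0, 2.0], 0.82), ([354.0, 221.0, 1.0], 0.7)]
top tip [([397.0, 36.0, 43.0], 0.91), ([356.0, 224.0, 43.0], 0.81), ([486.0, 230.0, 46.0], 0.67)]
top handle [([356.0, 62.0, 113.0], 0.89), ([312.0, 199.0, 115.0], 0.77)]
top dish [([517.0, -278.0, -2.0], 0.61)]
top dish_in [([512.0, -279.0, 4.0], 0.89), ([722.0, 263.0, -2.0], 0.25)]
top beaker [([734.0, -262.0, -2.0], 0.6)]
top bottle [([721.0, 264.0, -1.0], 0.95)]
```

View pics/scene0.png

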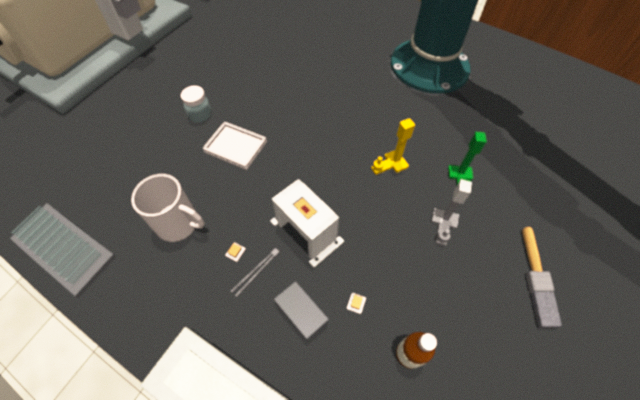

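View pics/top0.png

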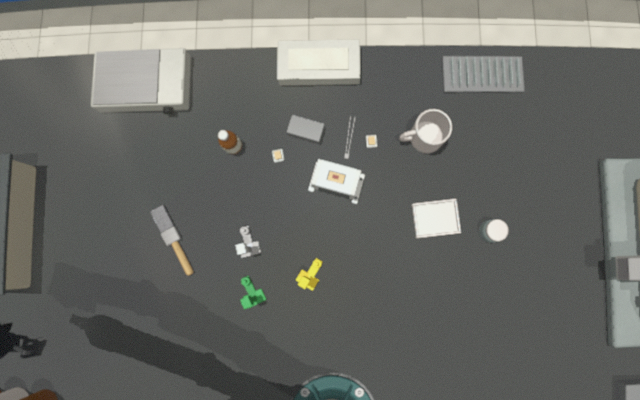

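Scene view: the steel tool is at about (445,225), with its handle at (462,190), on the robot's side. The yellow and green tools are look-alikes. The stand is at (307,220) and the dish at (235,145). I'll move the wrist camera over the steel tool.

Request:
send_rows([
  [[-0.06,-0.065,-0.015],[0,0,-0.1],1],
  [[-0.12,-0.13,-0.03],[0,0,-0.2],1],
  [[-0.18,-0.195,-0.045],[0,0,-0.3],1],
  [[-0.24,-0.26,-0.06],[0,0,-0.4],1],
  [[-0.3,-0.325,-0.075],[0,0,-0.5],1],
  [[-0.36,-0.39,-0.09],[0,0,-0.6],1],
  [[-0.42,-0.455,-0.105],[0,0,-0.7],1],
  [[-0.48,-0.52,-0.12],[0,0,-0.8],1],
  [[-0.54,-0.585,-0.135],[0,0,-0.9],1],
  [[-0.6,-0.65,-0.15],[0,0,-1],1],
])

```text
t: 2.1
position: [347.3, 438.4, 276.7]
eef_rot: [0.0, -0.081, 0.997, 0.0]
ft_force: [-0.4, -0.2, -0.0]
grip_width: 1.0
gripper_force: 0.0
```

Run:
```python
from h import *
s=state(); print(s["t"],s["position"],togo(s,[430,225,320]), camera_params("wrist")["T_tool_cam"],camera_params("wrist")["fovy"])
```

```text
2.1 [347.25062152 438.37849119 276.69778214] [-0.1581 -0.7463 -0.1445] [[ 4.60025208e-04 -9.47897019e-01 -3.18576569e-01  8.25733351e+01]
 [ 9.99999601e-01  1.92131873e-04  8.72329672e-04 -1.15425479e+00]
 [-7.65669983e-04 -3.18576844e-01  9.47896729e-01 -1.43855225e+02]
 [ 0.00000000e+00  0.00000000e+00  0.00000000e+00  1.00000000e+00]] 64.3822272446509
```

Request:
send_rows([
  [[-0.015,-0.075,-0.015],[0,0,-0.05],1],
  [[-0.03,-0.15,-0.03],[0,0,-0.1],1],
  [[-0.045,-0.225,-0.045],[0,0,-0.15],1],
  [[-0.06,-0.3,-0.06],[0,0,-0.2],1],
  [[-0.075,-0.375,-0.075],[0,0,-0.25],1],
  [[-0.09,-0.45,-0.09],[0,0,-0.3],1],
  [[-0.105,-0.525,-0.105],[0,0,-0.3],1],
  [[-0.12,-0.6,-0.12],[0,0,-0.3],1],
  [[-0.14,-0.68,-0.13],[0,0,-0.3],1],
  [[-0.16,-0.75,-0.14],[0,0,-0.3],1],
])

```text
t: 3.1
position: [430.2, 223.6, 318.7]
eef_rot: [0.0, -0.154, 0.988, 0.0]
ft_force: [0.1, 0.1, 0.6]
grip_width: 0.995
gripper_force: 0.0
```

Run:
```python
from h import *
s=state(); print(s["t"],s["position"])
im=grab_frame("wrist"); cv2.imwrite("pics/w1.png",im); C=cam("wrist",s)
for n in ["ejector","tip","handle","stand","pocket"]:
    print(n,[(np.round(d["at"],1).tolist(),round(d["confidence"],2),proj(C,d["at"]).round().tolist()) for d in pinpoint(n,"wrist")[:3]])
```

```text
3.1 [430.21747991 223.55249717 318.74291855]
ejector [([401.3, 38.8, -1.0], 0.7, [[203.0, 91.0]]), ([484.6, 228.2, 0.7], 0.68, [[315.0, 186.0]]), ([354.1, 224.7, -0.3], 0.65, [[341.0, 99.0]])]
tip [([486.2, 228.5, 44.5], 0.74, [[314.0, 196.0]]), ([354.3, 221.8, 43.0], 0.74, [[340.0, 99.0]]), ([400.8, 34.4, 44.5], 0.57, [[187.0, 89.0]])]
handle [([438.8, 213.0, 109.7], 0.88, [[312.0, 172.0]]), ([358.2, 60.7, 112.3], 0.71, [[193.0, 55.0]]), ([311.7, 198.6, 107.8], 0.62, [[335.0, 53.0]])]
stand [([615.7, -11.5, 0.0], 0.84, [[146.0, 217.0]])]
pocket [([610.2, -12.5, 103.1], 0.97, [[103.0, 244.0]])]
```

View pics/w1.png

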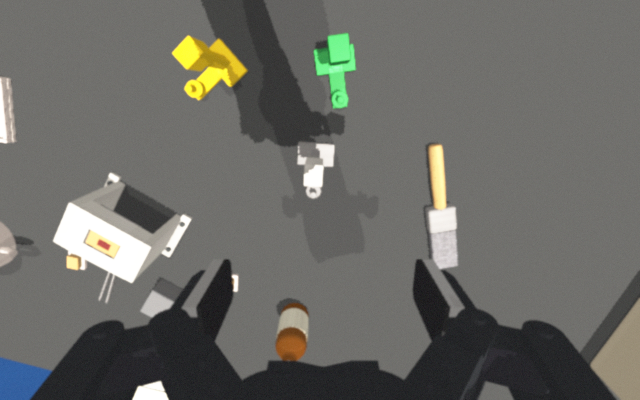

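Wrist view: the steel handle is at (313,172) and its pin ring at (314,192), which matches the networks' handle at (439,213) with yaw about 18°. I'll go closer.

Request:
send_rows([
  [[0,0.005,0.03],[0,0,0],1],
  [[0,0.01,0.07],[0,0,0],1],
  [[0,0.02,0.12],[0,0,0],1],
  [[-0.01,0.03,0.18],[0,0,0],1],
  [[-0.01,0.03,0.24],[0,0,0],1],
  [[-0.015,0.04,0.3],[0,0,0],1],
  [[-0.015,0.042,0.35],[0,0,0],1],
  [[-0.015,0.042,0.39],[0,0,0],1],
  [[-0.015,0.042,0.42],[0,0,0],1],
  [[-0.015,0.042,0.43],[0,0,0],1],
])

```text
t: 4.4
position: [429.6, 238.0, 188.1]
eef_rot: [-0.001, -0.154, 0.988, -0.0]
ft_force: [-0.0, -0.6, -0.6]
grip_width: 0.999
gripper_force: 0.0
```

Run:
```python
from h import *
s=state(); print(s["t"],s["position"],rot(s).as_matrix().round(3).tolist())
im=grab_frame("wrist"); cv2.imwrite("pics/w2.png",im); C=cam("wrist",s)
for n in ["ejector","tip","handle"]:
    print(n,[(np.round(d["at"],1).tolist(),round(d["confidence"],2),proj(C,d["at"]).round().tolist()) for d in pinpoint(n,"wrist")[:3]])
```

```text
4.4 [429.6057927  237.99979034 188.06073293] [[-0.952, -0.305, -0.002], [-0.305, 0.952, -0.001], [0.002, -0.001, -1.0]]
ejector [([396.6, 37.4, 0.8], 0.98, [[141.0, 82.0]]), ([353.0, 226.0, -3.4], 0.83, [[335.0, 98.0]])]
tip [([486.8, 228.4, 44.3], 0.75, [[297.0, 234.0]]), ([356.4, 222.5, 40.8], 0.58, [[332.0, 102.0]]), ([399.7, 32.7, 43.8], 0.57, [[108.0, 83.0]])]
handle [([313.8, 199.7, 107.7], 0.93, [[322.0, 27.0]]), ([439.3, 214.3, 106.9], 0.85, [[290.0, 209.0]]), ([358.8, 61.5, 111.7], 0.66, [[93.0, 29.0]])]
```

View pics/w2.png

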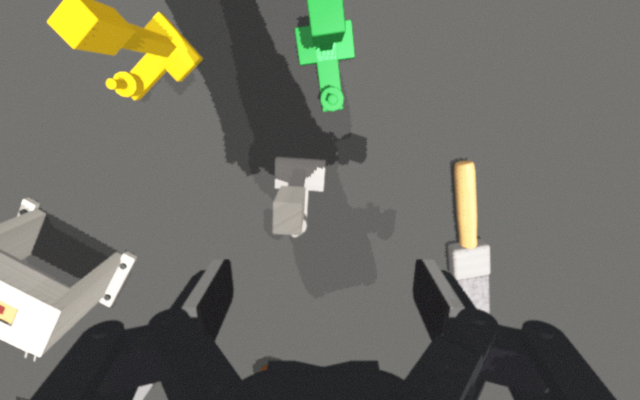

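Run:
```python
from h import *
s=state(); C=cam("wrist",s); im=cv2.imread("pics/w2.png")
yaw=np.radians(17.5); Rz=np.array([[np.cos(yaw),-np.sin(yaw),0],[np.sin(yaw),np.cos(yaw),0],[0,0,1]])
o=np.array([486.5,228.4,0])
for pts in ([[-62,-10,130],[-38,-10,130],[-38,10,130],[-62,10,130]],[[-66,-26,10],[-34,-26,10],[-34,26,10],[-66,26,10]],[[-62,-10,90],[-38,-10,90],[-38,10,90],[-62,10,90]],[[4.5*np.cos(a),4.5*np.sin(a),45] for a in np.arange(0,6.2,.5)]):
    q=proj(C,np.array(pts)@Rz.T+o); print(q.round()[:4].tolist()); cv2.polylines(im,[(q*8).round().astype(int)],True,(0,0,255),1,shift=3)
cv2.imwrite("pics/w2o.png",cv2.resize(im[130:270,210:380],None,fx=4,fy=4,interpolation=cv2.INTER_CUBIC))
```

```text
[[270.0, 201.0], [272.0, 233.0], [301.0, 233.0], [300.0, 201.0]]
[[273.0, 159.0], [274.0, 189.0], [323.0, 189.0], [323.0, 159.0]]
[[278.0, 185.0], [279.0, 213.0], [304.0, 213.0], [303.0, 185.0]]
[[297.0, 236.0], [299.0, 235.0], [301.0, 234.0], [301.0, 232.0]]
```

View pics/w2o.png

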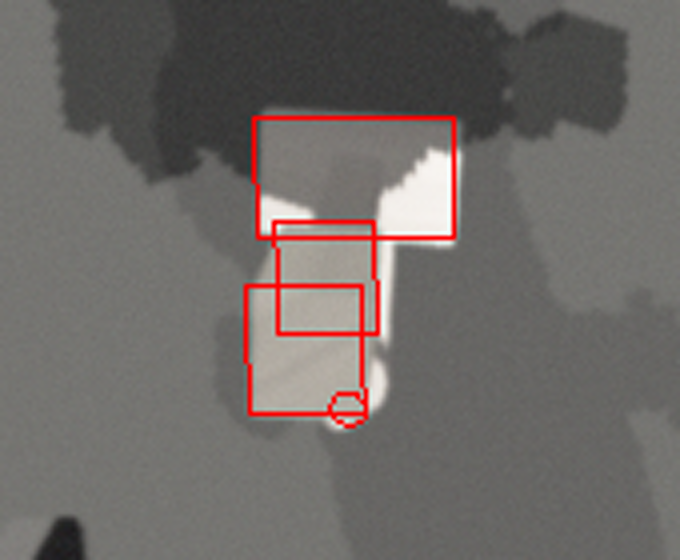

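The overlay fits to within about 1.5 px. The true yaw is nearer 14.5° and the position is good to 1–2 mm, so I'll descend and grip.

Request:
send_rows([
  [[0,-0.04,0],[0,0,0.05],1],
  [[-0.006,-0.084,0.02],[0,0,0.1],1],
  [[-0.006,-0.084,0.08],[0,0,0.1],1],
  [[-0.006,-0.084,0.14],[0,0,0.1],1],
  [[-0.006,-0.084,0.2],[0,0,0.1],1],
  [[-0.006,-0.084,0.25],[0,0,0.1],1],
  [[-0.006,-0.084,0.29],[0,0,0.1],1],
  [[-0.006,-0.084,0.31],[0,0,0.1],1],
  [[-0.006,-0.084,0.32],[0,0,0.1],1],
  [[-0.006,-0.084,0.32],[0,0,0.1],1],
])

```text
t: 5.6
position: [439.9, 214.5, 93.3]
eef_rot: [0.0, -0.129, 0.992, -0.0]
ft_force: [0.5, -0.2, 1.0]
grip_width: 0.998
gripper_force: 0.0
```

Request:
send_rows([
  [[0,0,0],[0,0,0],0.5],
  [[0,0,0],[0,0,0],0.0],
  [[0,0,0],[0,0,0],-0.2],
  [[0,0,0],[0,0,0],-0.4],
  [[0,0,0],[0,0,0],-0.6],
  [[0,0,0],[0,0,0],-0.8],
  [[0,0,0],[0,0,0],-1],
  [[0,0,0],[0,0,0],-1],
  [[0,0,0],[0,0,0],-1],
  [[0,0,0],[0,0,0],-1],
], newtons=60)

```text
t: 6.6
position: [439.8, 214.9, 93.6]
eef_rot: [0.0, -0.129, 0.992, 0.0]
ft_force: [-0.6, -0.6, 5.1]
grip_width: 0.224
gripper_force: 59.0
```

Run:
```python
from h import *
s=state(); print(s["t"],s["position"],rot(s).as_matrix().round(3).tolist(),s["grip_width"],s["gripper_force"],s["ft_force"])
C=cam("wrist",s)
im=grab_frame("wrist"); cv2.imwrite("pics/w3.png",im)
for n in ["tip","stand","pocket"]: print(n,[(np.round(d["at"],1).tolist(),round(d["confidence"],2)) for d in pinpoint(n,"wrist")[:3]])
for n in ("scene","top"):
  im=grab_frame(n); cv2.imwrite(f"pics/{n}3.png",im)
  for m in("pocket","stand"): print(n,m,[(np.round(d["at"],1).tolist(),round(d["confidence"],2)) for d in pinpoint(m,n)[:1]])
```

```text
6.6 [439.7961081  214.93718982  93.63677363] [[-0.967, -0.256, 0.0], [-0.256, 0.967, 0.0], [-0.0, 0.0, -1.0]] 0.22383264044439463 58.964837193489075 [-0.62549491 -0.56488842  5.1214236 ]
tip [([399.6, 31.8, 44.8], 0.56)]
stand [([439.7, 212.0, 110.4], 0.27)]
pocket []
scene pocket [([611.1, -11.8, 98.7], 0.97)]
scene stand [([609.6, -18.3, 0.2], 0.63)]
top pocket [([610.7, -13.8, 105.5], 0.83)]
top stand [([609.1, -14.4, 66.6], 0.71)]
```

View pics/w3.png

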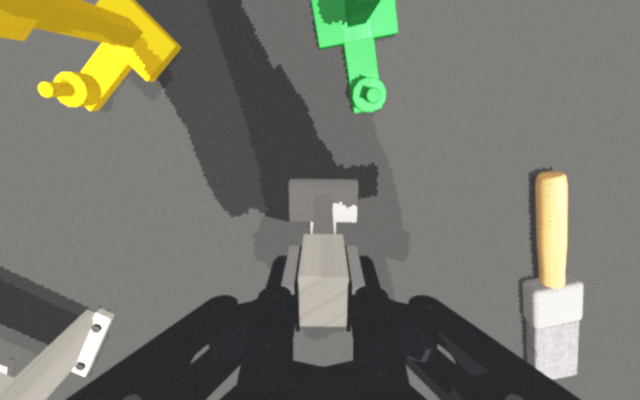

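The handle is gripped: opening about 19 mm, handle centred at (323,300). Next I'll fit the stand pose from its top-face edges.

```bash
cat > fit.py <<'E'
from h import *
from scipy.ndimage import map_coordinates, gaussian_filter
def G(f,C):
    g=gaussian_filter(cv2.imread(f).astype(float).mean(2),0.8); gx=cv2.Sobel(g,-1,1,0);gy=cv2.Sobel(g,-1,0,1); return np.hypot(gx,gy),C
s1={"position":[430.21747991,223.55249717,318.74291855],"eef_rot":[0,-.154,.988,0]}
I=[G("pics/scene0.png",cam("scene")),G("pics/top0.png",cam("top")),G("pics/w1.png",cam("wrist",s1))]
def rect(hx,hy,z,n=60):
    t=np.linspace(-1,1,n);o=np.ones(n)
    return np.concatenate([np.c_[hx*t,hy*o,z*o],np.c_[hx*t,-hy*o,z*o],np.c_[hx*o,hy*t,z*o],np.c_[-hx*o,hy*t,z*o]])
P=rect(32,55,101)
def sc(v,idx,P=P):
    x,y,a=v; c,s_=np.cos(a),np.sin(a); W=P@np.array([[c,-s_,0],[s_,c,0],[0,0,1]]).T+[x,y,0]
    return sum(map_coordinates(I[i][0],proj(I[i][1],W)[:,::-1].T,order=1).mean()/I[i][0].max() for i in idx)
if __name__=="__main__":
  for idx in ([0],[1],[2],[0,2],[0,1,2]):
    b=max(((sc((x,y,np.radians(a)),idx),x,y,a) for x in np.arange(603,621,1) for y in np.arange(-22,-4,1) for a in np.arange(-25,5,1.)))
    print(idx,b)
  s=state();C=cam("wrist",s);r=rot(s)
  for dx in(-4,0,4): print(dx,[proj(C,s["position"]+r.apply([dx+k,0,0])+[0,0,130-s["position"][2]])[0].round().tolist() for k in(12,-12)], proj(C,s["position"]+r.apply([dx+16,0,0])+[0,0,10-s["position"][2]])[0].round().tolist())
E
python3 fit.py
```

```text
[0] (np.float64(0.6787889922499599), np.int64(613), np.int64(-14), np.float64(-16.0))
[1] (np.float64(0.6891267956092735), np.int64(613), np.int64(-13), np.float64(-17.0))
[2] (np.float64(0.4219110956970993), np.int64(613), np.int64(-16), np.float64(-16.0))
[0, 2] (np.float64(1.0346761768436012), np.int64(613), np.int64(-16), np.float64(-16.0))
[0, 1, 2] (np.float64(1.6943297009257154), np.int64(613), np.int64(-15), np.float64(-16.0))
-4 [[325.0, 290.0], [325.0, 338.0]] [324.0, 190.0]
0 [[325.0, 281.0], [325.0, 331.0]] [324.0, 185.0]
4 [[325.0, 272.0], [325.0, 323.0]] [324.0, 180.0]
```

Stand pose fits consistently: about (612.5,-14), yaw -16°. The pin is about 47 mm ahead of the TCP. I'll lift the tool and carry it to in front of the stand.

Request:
send_rows([
  [[0,0,-0.02],[0,0,0],-1],
  [[0,0,-0.06],[0,0,0],-1],
  [[0,-0.03,-0.1],[0,0,0.05],-1],
  [[0,-0.1,-0.133],[0,0,0.2],-1],
  [[0.01,-0.2,-0.133],[0,0,0.4],-1],
  [[0.02,-0.32,-0.133],[0,0,0.6],-1],
  [[0.03,-0.44,-0.133],[0,0,0.8],-1],
  [[0.03,-0.54,-0.133],[0,0,0.95],-1],
  [[0.03,-0.61,-0.133],[0,0,1],-1],
  [[0.03,-0.65,-0.133],[0,0,1],-1],
], newtons=120)

```text
t: 8.1
position: [481.1, 19.5, 134.0]
eef_rot: [0.0, 0.124, 0.992, -0.001]
ft_force: [0.6, -0.1, -3.5]
grip_width: 0.22
gripper_force: 117.4
```

```bash
cat >> h.py <<'E'
SO=np.array([612.5,-14,0]); A=np.radians(-16.2); SR=np.array([[np.cos(A),-np.sin(A),0],[np.sin(A),np.cos(A),0],[0,0,1]])
def sf(s): # TCP in stand frame, tool -x yaw vs stand (deg), force in stand frame
    r=rot(s).as_matrix(); v=SR.T@(-r[:,0]); return (SR.T@(np.array(s["position"])-SO)).round(2), np.degrees(np.arctan2(v[1],v[0])).round(2), (SR.T@np.array(s["ft_force"])).round(2), np.round(s["wrist_torque"],2), round(s["t"],1)
E
python3 - <<'E'
from h import *
s=state(); print(sf(s),s["grip_width"],rot(s).as_matrix().round(3).tolist())
C=cam("wrist",s); im=grab_frame("wrist"); cv2.imwrite("pics/w4.png",im)
for n in ["tip","pocket"]: print(n,[(np.round(d["at"],1).tolist(),(SR.T@(np.array(d["at"])-SO)).round(1).tolist(),round(d["confidence"],2)) for d in pinpoint(n,"wrist")[:3]])
im=grab_frame("top"); 
cv2.imwrite("pics/top4.png",im)
for n in ["tip","handle"]: print(n,[(np.round(d["at"],1).tolist(),(SR.T@(np.array(d["at"])-SO)).round(1).tolist(),round(d["confidence"],2)) for d in pinpoint(n,"top")[:3]])
E
```

```text
(array([-135.52,   -4.44,  133.99]), np.float64(1.96), array([ 0.63,  0.05, -3.47]), array([ 0.06,  0.03, -0.04]), 8.1) 0.2196616906949872 [[-0.969, 0.246, 0.001], [0.246, 0.969, -0.002], [-0.001, -0.001, -1.0]]
tip [([396.7, 33.9, 45.7], [-220.6, -14.2, 45.7], 0.87), ([715.5, 259.6, 1.1], [22.6, 291.5, 1.1], 0.3), ([478.6, 20.3, 150.2], [-138.2, -4.4, 150.2], 0.27)]
pocket []
tip [([353.8, 222.1, 44.1], [-314.3, 154.6, 44.1], 0.74)]
handle [([310.7, 201.3, 113.5], [-349.9, 122.6, 113.5], 0.68)]
```

View pics/w4.png

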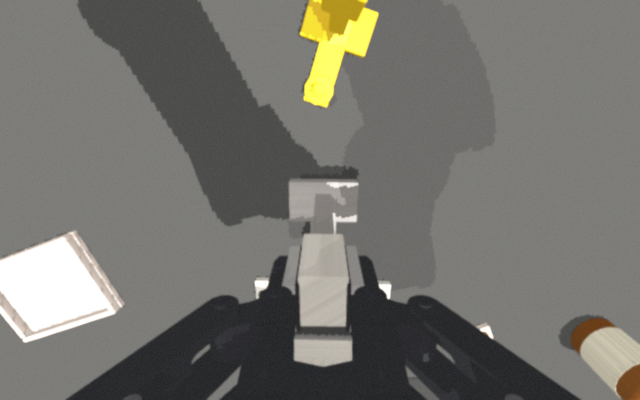

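The tool is held firmly, and the stand feet at (262,285) and (385,290) sit symmetrically about the gripper axis. I'll lower it and enter under the mould.

Request:
send_rows([
  [[0,0.002,0.03],[0,0,0.03],-1],
  [[0,0.005,0.06],[0,0,0.07],-1],
  [[-0.02,0.005,0.083],[0,0,0.07],-1],
  [[-0.06,0.005,0.083],[0,0,0.07],-1],
  [[-0.11,0.005,0.083],[0,0,0.07],-1],
  [[-0.16,0.005,0.083],[0,0,0.07],-1],
  [[-0.21,0.005,0.083],[0,0,0.07],-1],
  [[-0.25,0.005,0.083],[0,0,0.07],-1],
  [[-0.28,0.005,0.083],[0,0,0.07],-1],
  [[-0.295,0.005,0.083],[0,0,0.07],-1],
])

```text
t: 9.4
position: [568.6, 3.9, 108.3]
eef_rot: [0.0, 0.138, 0.99, -0.0]
ft_force: [0.6, 0.1, -2.8]
grip_width: 0.22
gripper_force: 117.3
```

Request:
send_rows([
  [[0,0,-0.005],[0,0,0],-1],
  [[0,0,-0.01],[0,0,0],-1],
  [[0,0,-0.015],[0,0,0],-1],
  [[0,0,-0.019],[0,0,0],-1],
  [[0,0,-0.022],[0,0,0],-1],
  [[0,0,-0.024],[0,0,0],-1],
  [[0,0,-0.026],[0,0,0],-1],
  [[0,0,-0.027],[0,0,0],-1],
  [[0,0,-0.028],[0,0,0],-1],
  [[0,0,-0.028],[0,0,0],-1],
])

```text
t: 10.4
position: [567.3, 4.3, 116.7]
eef_rot: [0.0, 0.137, 0.991, -0.0]
ft_force: [-0.4, 0.5, -4.0]
grip_width: 0.216
gripper_force: 117.3
```

Run:
```python
from h import *
s=state(); print(sf(s))
```

```text
(array([-48.48,   4.95, 116.72]), np.float64(0.4), array([-0.55,  0.39, -3.99]), array([-0.03,  0.01,  0.  ]), 10.4)
```

Request:
send_rows([
  [[-0.005,0,0],[0,0,0],-1],
  [[-0.005,0,-0.002],[0,0,0],-1],
  [[-0.005,0,-0.004],[0,0,0],-1],
  [[-0.005,0,-0.006],[0,0,0],-1],
  [[-0.005,0,-0.008],[0,0,0],-1],
  [[-0.005,0,-0.009],[0,0,0],-1],
  [[-0.005,0,-0.01],[0,0,0],-1],
  [[-0.005,0,-0.01],[0,0,0],-1],
  [[-0.005,0,-0.01],[0,0,0],-1],
  [[-0.005,0,-0.01],[0,0,0],-1],
])

```text
t: 11.4
position: [568.8, 3.8, 119.2]
eef_rot: [0.0, 0.137, 0.991, -0.0]
ft_force: [4.7, -0.4, -15.3]
grip_width: 0.218
gripper_force: 117.3
```

Run:
```python
from h import *
s=state(); print(sf(s))
```

```text
(array([-46.89,   4.91, 119.2 ]), np.float64(0.4), array([  4.61,   0.91, -15.34]), array([-0.02, -0.61, -0.01]), 11.4)
```

Contact with the sole plate at about 12 N. I'll ease off and search in small y steps with light pressure.

Request:
send_rows([
  [[0,0,0.001],[0,0,0],-1],
  [[0,0,0.002],[0,0,0],-1],
  [[0,0.001,0.002],[0,0,0],-1],
  [[0,0.002,0.002],[0,0,0],-1],
  [[0,0.003,0.002],[0,0,0],-1],
  [[0,0.004,0.002],[0,0,0],-1],
  [[0,0.005,0.002],[0,0,0],-1],
  [[0,0.006,0.002],[0,0,0],-1],
  [[0,0.006,0.002],[0,0,0],-1],
  [[0,0.006,0.002],[0,0,0],-1],
])

```text
t: 12.4
position: [568.7, 5.3, 119.2]
eef_rot: [-0.001, 0.138, 0.99, -0.0]
ft_force: [1.1, -3.2, -10.3]
grip_width: 0.219
gripper_force: 117.6
```

Request:
send_rows([
  [[0,0.001,0],[0,0,0],-1],
  [[0,0.002,0],[0,0,0],-1],
  [[0,0.003,0],[0,0,0],-1],
  [[0,0.004,0],[0,0,0],-1],
  [[0,0.005,0],[0,0,0],-1],
  [[0,0.006,0],[0,0,0],-1],
  [[0,0.006,0],[0,0,0],-1],
  [[0,0.006,0],[0,0,0],-1],
  [[0,0.006,0],[0,0,0],-1],
  [[0,0.006,0],[0,0,0],-1],
])

```text
t: 13.4
position: [569.6, 8.0, 119.1]
eef_rot: [-0.0, 0.137, 0.991, 0.0]
ft_force: [-1.5, 0.5, -7.1]
grip_width: 0.216
gripper_force: 118.3
```

Run:
```python
from h import *
s=state(); print(sf(s))
```

```text
(array([-47.37,   9.14, 119.11]), np.float64(0.43), array([-1.62,  0.1 , -7.13]), array([0.14, 0.64, 0.  ]), 13.4)
```

Request:
send_rows([
  [[0,0,-0.001],[0,0,0],-1],
  [[0,0,-0.002],[0,0,0],-1],
  [[0,0,-0.002],[0,0,0],-1],
  [[0,0,-0.002],[0,0,0],-1],
  [[0,0.001,-0.002],[0,0,0],-1],
  [[0,0.002,-0.002],[0,0,0],-1],
  [[0,0.003,-0.002],[0,0,0],-1],
  [[0,0.004,-0.002],[0,0,0],-1],
  [[0,0.004,-0.002],[0,0,0],-1],
  [[0,0.004,-0.002],[0,0,0],-1],
])

```text
t: 14.4
position: [569.8, 8.1, 119.5]
eef_rot: [-0.0, 0.138, 0.99, -0.0]
ft_force: [1.4, -0.7, -16.2]
grip_width: 0.214
gripper_force: 117.3
```

Run:
```python
from h import *
s=state(); print(sf(s))
```

```text
(array([-47.15,   9.27, 119.45]), np.float64(0.38), array([  1.53,  -0.29, -16.21]), array([0.04, 0.32, 0.04]), 14.4)
```

Request:
send_rows([
  [[0,0,0.006],[0,0,0],-1],
  [[0,-0.005,0.008],[0,0,0],-1],
  [[0,-0.01,0.008],[0,0,0],-1],
  [[0,-0.015,0.008],[0,0,0],-1],
  [[0,-0.02,0.008],[0,0,0],-1],
  [[0,-0.0235,0.007],[0,0,0],-1],
  [[0,-0.0235,0.004],[0,0,0],-1],
  [[0,-0.0235,0.001],[0,0,0],-1],
  [[0,-0.0235,0.001],[0,0,0],-1],
  [[0,-0.0235,0.001],[0,0,0],-1],
])

```text
t: 15.4
position: [568.2, 1.4, 119.0]
eef_rot: [0.0, 0.138, 0.99, -0.0]
ft_force: [2.2, -1.3, -8.5]
grip_width: 0.217
gripper_force: 118.1
```

Request:
send_rows([
  [[0,-0.001,0],[0,0,0],-1],
  [[0,-0.002,0],[0,0,0],-1],
  [[0,-0.003,0],[0,0,0],-1],
  [[0,-0.004,0],[0,0,0],-1],
  [[0,-0.005,0],[0,0,0],-1],
  [[0,-0.006,0],[0,0,0],-1],
  [[0,-0.006,0],[0,0,0],-1],
  [[0,-0.006,0],[0,0,0],-1],
  [[0,-0.006,0],[0,0,0],-1],
  [[0,-0.006,0],[0,0,0],-1],
])

```text
t: 16.4
position: [568.2, 1.0, 119.2]
eef_rot: [0.0, 0.137, 0.991, 0.001]
ft_force: [5.0, 1.0, -16.0]
grip_width: 0.22
gripper_force: 117.3
```

Run:
```python
from h import *
s=state(); print(sf(s))
```

```text
(array([-46.76,   2.07, 119.2 ]), np.float64(0.47), array([  4.49,   2.37, -16.03]), array([ 0.55, -0.75,  0.13]), 16.4)
```

Request:
send_rows([
  [[0,0,0.001],[0,0,0],-1],
  [[0,-0.001,0.001],[0,0,0],-1],
  [[0,-0.002,0.001],[0,0,0],-1],
  [[0,-0.003,0.001],[0,0,0],-1],
  [[0,-0.004,0.001],[0,0,0],-1],
  [[0,-0.005,0.001],[0,0,0],-1],
  [[0,-0.006,0.001],[0,0,0],-1],
  [[0,-0.006,0.001],[0,0,0],-1],
  [[0,-0.006,0.001],[0,0,0],-1],
  [[0,-0.006,0.001],[0,0,0],-1],
])

```text
t: 17.4
position: [567.9, 0.5, 119.2]
eef_rot: [0.001, 0.136, 0.991, 0.001]
ft_force: [4.5, 4.0, -13.7]
grip_width: 0.218
gripper_force: 117.4
```

Request:
send_rows([
  [[0,-0.001,0],[0,0,0],-1],
  [[0,-0.002,0],[0,0,0],-1],
  [[0,-0.003,0],[0,0,0],-1],
  [[0,-0.004,0],[0,0,0],-1],
  [[0,-0.005,0],[0,0,0],-1],
  [[0,-0.006,0],[0,0,0],-1],
  [[0,-0.006,0],[0,0,0],-1],
  [[0,-0.006,0],[0,0,0],-1],
  [[0,-0.006,0],[0,0,0],-1],
  [[0,-0.006,0],[0,0,0],-1],
])

```text
t: 18.4
position: [566.8, -4.6, 119.7]
eef_rot: [0.0, 0.138, 0.99, -0.0]
ft_force: [-0.7, -1.0, -2.9]
grip_width: 0.218
gripper_force: 119.2
```

Run:
```python
from h import *
s=state(); print(sf(s))
```

```text
(array([-46.46,  -3.74, 119.66]), np.float64(0.32), array([-0.41, -1.18, -2.85]), array([0.03, 0.01, 0.09]), 18.4)
```

The force has dropped to the bare tool weight at y≈-3.7, so the pin is probably in the hole. I'll confirm by raising a little.

Request:
send_rows([
  [[0,0,-0.001],[0,0,0],-1],
  [[0,0,-0.002],[0,0,0],-1],
  [[0,0,-0.003],[0,0,0],-1],
  [[0,0,-0.004],[0,0,0],-1],
  [[0,0,-0.005],[0,0,0],-1],
  [[0,0,-0.006],[0,0,0],-1],
  [[0,0,-0.007],[0,0,0],-1],
  [[0,0,-0.007],[0,0,0],-1],
  [[0,0,-0.007],[0,0,0],-1],
  [[0,0,-0.007],[0,0,0],-1],
])

```text
t: 19.4
position: [566.5, -3.8, 121.2]
eef_rot: [-0.0, 0.138, 0.99, -0.0]
ft_force: [-0.2, -1.7, -5.1]
grip_width: 0.216
gripper_force: 119.1
```

Run:
```python
from h import *
s=state(); print(sf(s))
```

```text
(array([-47.05,  -3.08, 121.17]), np.float64(0.38), array([ 0.22, -1.66, -5.07]), array([-0.62,  0.15, -0.12]), 19.4)
```

Request:
send_rows([
  [[0,-0.001,-0.003],[0,0,0],-1],
  [[0,-0.001,-0.006],[0,0,0],-1],
  [[0,-0.001,-0.009],[0,0,0],-1],
  [[0,-0.001,-0.012],[0,0,0],-1],
  [[0,-0.001,-0.015],[0,0,0],-1],
  [[0,-0.001,-0.018],[0,0,0],-1],
  [[0,-0.001,-0.021],[0,0,0],-1],
  [[0,-0.001,-0.023],[0,0,0],-1],
  [[0,-0.001,-0.025],[0,0,0],-1],
  [[0,-0.001,-0.025],[0,0,0],-1],
])

```text
t: 20.4
position: [566.5, -3.9, 128.8]
eef_rot: [-0.0, 0.138, 0.991, -0.0]
ft_force: [1.2, -3.3, -11.9]
grip_width: 0.218
gripper_force: 118.3
```

Run:
```python
from h import *
s=state(); print(sf(s),s["grip_width"])
```

```text
(array([-46.98,  -3.13, 128.76]), np.float64(0.39), array([  2.06,  -2.86, -11.85]), array([-0.82, -0.13, -0.1 ]), 20.4) 0.21841191496564852
```

Request:
send_rows([
  [[0,-0.001,-0.002],[0,0,0],-1],
  [[0,-0.002,-0.004],[0,0,0],-1],
  [[0,-0.002,-0.006],[0,0,0],-1],
  [[0,-0.002,-0.008],[0,0,0],-1],
  [[0,-0.002,-0.01],[0,0,0],-1],
  [[0,-0.002,-0.012],[0,0,0],-1],
  [[0,-0.002,-0.014],[0,0,0],-1],
  [[0,-0.002,-0.016],[0,0,0],-1],
  [[0,-0.002,-0.018],[0,0,0],-1],
  [[0,-0.002,-0.018],[0,0,0],-1],
])

```text
t: 21.4
position: [566.5, -4.0, 134.3]
eef_rot: [0.0, 0.137, 0.991, 0.0]
ft_force: [1.6, -0.7, -9.9]
grip_width: 0.221
gripper_force: 118.4
```

Run:
```python
from h import *
s=state(); print(sf(s),s["grip_width"])
```

```text
(array([-46.96,  -3.27, 134.27]), np.float64(0.41), array([ 1.75, -0.21, -9.93]), array([-0.19, -0.18, -0.02]), 21.4) 0.22050203566181034
```

Request:
send_rows([
  [[0,0,-0.001],[0,0,0],-1],
  [[0,0,-0.002],[0,0,0],-1],
  [[0,0,-0.003],[0,0,0],-1],
  [[0,0,-0.004],[0,0,0],-1],
  [[0,0,-0.005],[0,0,0],-1],
  [[0,0,-0.006],[0,0,0],-1],
  [[0,0,-0.007],[0,0,0],-1],
  [[0,0,-0.008],[0,0,0],-1],
  [[0,0,-0.008],[0,0,0],-1],
  [[0,0,-0.008],[0,0,0],-1],
])

```text
t: 22.4
position: [566.5, -4.2, 136.6]
eef_rot: [0.0, 0.137, 0.991, 0.0]
ft_force: [2.4, -0.5, -9.2]
grip_width: 0.218
gripper_force: 118.5
```

Run:
```python
from h import *
s=state(); print(sf(s),s["grip_width"])
C=cam("scene")
im=grab_frame("scene"); cv2.imwrite("pics/scene5.png",im)
grab_frame("top")
for c in("scene","top"): print([(np.round(d["at"],1).tolist(),(SR.T@(np.array(d["at"])-SO)).round(1).tolist(),round(d["confidence"],2)) for d in pinpoint("block",c)[:2]])
```

```text
(array([-46.97,  -3.39, 136.58]), np.float64(0.41), array([ 2.42,  0.21, -9.25]), array([ 0.16, -0.18,  0.07]), 22.4) 0.2182544529490637
[([611.7, -16.5, 90.4], [-0.1, -2.6, 90.4], 0.85), ([614.5, -16.1, 73.9], [2.5, -1.5, 73.9], 0.39)]
[]
```

Request:
send_rows([
  [[0,0,-0.001],[0,0,0],-1],
  [[0,0,-0.001],[0,0,0],-1],
  [[0,0,-0.002],[0,0,0],-1],
  [[0,0,-0.002],[0,0,0],-1],
  [[0,0,-0.003],[0,0,0],-1],
  [[0,0,-0.003],[0,0,0],-1],
  [[0,0,-0.003],[0,0,0],-1],
  [[0,0,-0.003],[0,0,0],-1],
  [[0,0,-0.003],[0,0,0],-1],
  [[0,0,-0.003],[0,0,0],-1],
])

```text
t: 23.6
position: [566.4, -4.2, 137.4]
eef_rot: [-0.0, 0.137, 0.991, 0.0]
ft_force: [2.1, 0.7, -9.2]
grip_width: 0.219
gripper_force: 118.5
```

Run:
```python
from h import *
s=state(); print(sf(s),s["grip_width"])
```

```text
(array([-46.98,  -3.46, 137.43]), np.float64(0.4), array([ 1.85,  1.27, -9.22]), array([ 0.36, -0.18,  0.06]), 23.6) 0.21943797944369658
```

Request:
send_rows([
  [[0,0,-0.001],[0,0,0],-1],
  [[0,0,-0.001],[0,0,0],-1],
  [[0,0,-0.002],[0,0,0],-1],
  [[0,0,-0.002],[0,0,0],-1],
  [[0,0,-0.003],[0,0,0],-1],
  [[0,0,-0.003],[0,0,0],-1],
  [[0,0,-0.003],[0,0,0],-1],
  [[0,0,-0.003],[0,0,0],-1],
  [[0,0,-0.003],[0,0,0],-1],
  [[0,0,-0.003],[0,0,0],-1],
])

```text
t: 24.6
position: [566.5, -4.3, 138.1]
eef_rot: [0.0, 0.137, 0.991, -0.0]
ft_force: [4.6, 1.6, -16.0]
grip_width: 0.214
gripper_force: 117.5
```

Run:
```python
from h import *
s=state(); print(sf(s),s["grip_width"])
```

```text
(array([-46.92,  -3.51, 138.09]), np.float64(0.41), array([  3.93,   2.84, -16.02]), array([ 0.49, -0.49,  0.09]), 24.6) 0.21371092143064097
```

Collar contact reached, so the block is fully raised. I'll lower the tool, back it out slightly and set it on the bench.

Request:
send_rows([
  [[0,0,0.003],[0,0,0],-1],
  [[0,0,0.01],[0,0,0],-1],
  [[0,0,0.02],[0,0,0],-1],
  [[0,0,0.032],[0,0,0],-1],
  [[0,0,0.045],[0,0,0],-1],
  [[0,0,0.058],[0,0,0],-1],
  [[0,0,0.07],[0,0,0],-1],
  [[0,0,0.083],[0,0,0],-1],
  [[0,0,0.095],[0,0,0],-1],
  [[0,0,0.1],[0,0,0],-1],
])

```text
t: 25.6
position: [566.2, -4.3, 107.8]
eef_rot: [-0.0, 0.137, 0.991, -0.0]
ft_force: [-0.3, -0.3, -3.8]
grip_width: 0.213
gripper_force: 119.3
```

Request:
send_rows([
  [[0.005,0,0],[0,0,0],-1],
  [[0.02,0,0],[0,0,0],-1],
  [[0.04,0,0],[0,0,0],-1],
  [[0.055,0,0],[0,0,0],-1],
  [[0.067,0,0.005],[0,0,0],-1],
  [[0.067,0,0.015],[0,0,0],-1],
  [[0.067,0,0.025],[0,0,0],-1],
  [[0.067,0,0.035],[0,0,0],-1],
  [[0.067,0,0.04],[0,0,0],-1],
  [[0.067,0,0.04],[0,0,0],-1],
])

```text
t: 26.6
position: [547.0, 1.0, 95.9]
eef_rot: [-0.0, 0.138, 0.991, -0.0]
ft_force: [-0.1, -0.8, -3.7]
grip_width: 0.218
gripper_force: 119.3
```

Run:
```python
from h import *
s=state(); print(sf(s),s["position"])
im=grab_frame("scene"); cv2.imwrite("pics/scene6.png",im)
for n in("block","tip","handle"): print(n,[(np.round(d["at"],1).tolist(),(SR.T@(np.array(d["at"])-SO)).round(1).tolist(),round(d["confidence"],2)) for d in pinpoint(n,"scene")[:3]])
```

```text
(array([-67.07,  -3.82,  95.92]), np.float64(0.39), array([ 0.13, -0.75, -3.73]), array([0.02, 0.03, 0.01]), 26.6) [547.03275448   1.04506899  95.92249331]
block [([612.0, -17.6, 95.9], [0.5, -3.6, 95.9], 0.6)]
tip [([593.7, -14.8, 45.4], [-17.8, -6.0, 45.4], 0.79), ([399.4, 34.5, 47.4], [-218.2, -12.9, 47.4], 0.78), ([354.6, 221.4, 41.5], [-313.3, 154.1, 41.5], 0.61)]
handle [([311.7, 201.4, 105.8], [-349.0, 122.9, 105.8], 0.64), ([357.3, 63.6, 115.2], [-266.7, 3.3, 115.2], 0.56), ([683.3, 143.1, -2.0], [24.2, 170.6, -2.0], 0.43)]
```

Request:
send_rows([
  [[0,0,0.002],[0,0,0],-1],
  [[0,0,0.004],[0,0,0],-1],
  [[0,0,0.006],[0,0,0],-1],
  [[0,0,0.007],[0,0,0],-1],
  [[0,0,0.008],[0,0,0],-1],
  [[0,0,0.009],[0,0,0],-1],
  [[0,0,0.009],[0,0,0],-1],
  [[0,0,0.009],[0,0,0],-1],
  [[0,0,0.009],[0,0,0],-1],
  [[0,0,0.009],[0,0,0],-1],
])

```text
t: 27.8
position: [547.0, 1.1, 93.8]
eef_rot: [-0.0, 0.137, 0.991, 0.0]
ft_force: [-1.8, -0.1, 0.4]
grip_width: 0.214
gripper_force: 120.1
```

Run:
```python
from h import *
s=state(); print(sf(s),s["position"])
```

```text
(array([-67.08,  -3.72,  93.83]), np.float64(0.4), array([-1.72, -0.56,  0.4 ]), array([-0.03,  0.35,  0.03]), 27.8) [547.04145113   1.14152738  93.83425541]
```

Request:
send_rows([
  [[0,0,0],[0,0,0],-0.4],
  [[0,0,0],[0,0,0],0],
  [[0,0,0],[0,0,0],0.5],
  [[0,0,0],[0,0,0],1],
  [[0,0,0],[0,0,0],1],
  [[0,0,0],[0,0,0],1],
  [[0,0,-0.03],[0,0,0],1],
  [[0,0,-0.1],[0,0,0],1],
  [[0,0,-0.2],[0,0,0],1],
  [[0,0,-0.3],[0,0,0],1],
], newtons=60)

```text
t: 28.8
position: [546.7, 1.1, 184.9]
eef_rot: [-0.0, 0.137, 0.991, -0.0]
ft_force: [-0.1, -0.2, -1.1]
grip_width: 0.999
gripper_force: 0.0
```

Run:
```python
from h import *
s=state(); print(sf(s),s["position"],s["grip_width"])
C=cam("wrist",s); im=grab_frame("wrist"); cv2.imwrite("pics/w7.png",im)
for n in("block","pocket","tip","handle"): print(n,[(np.round(d["at"],1).tolist(),(SR.T@(np.array(d["at"])-SO)).round(1).tolist(),round(d["confidence"],2)) for d in pinpoint(n,"wrist")[:3]])
```

```text
(array([-67.38,  -3.87, 184.87]), np.float64(0.39), array([-0.02, -0.26, -1.13]), array([-0.03, -0.03, -0.  ]), 28.8) [546.71627231   1.07938529 184.8715939 ] 0.9988864006791225
block [([612.3, -16.0, 93.0], [0.4, -2.0, 93.0], 0.92), ([616.5, -10.9, 2.4], [3.0, 4.1, 2.4], 0.18)]
pocket [([610.3, -15.3, 103.2], [-1.7, -1.9, 103.2], 0.92)]
tip [([594.0, -11.4, 46.1], [-18.5, -2.7, 46.1], 0.71)]
handle [([548.1, 1.0, 107.5], [-66.0, -3.6, 107.5], 0.88)]
```

View pics/w7.png

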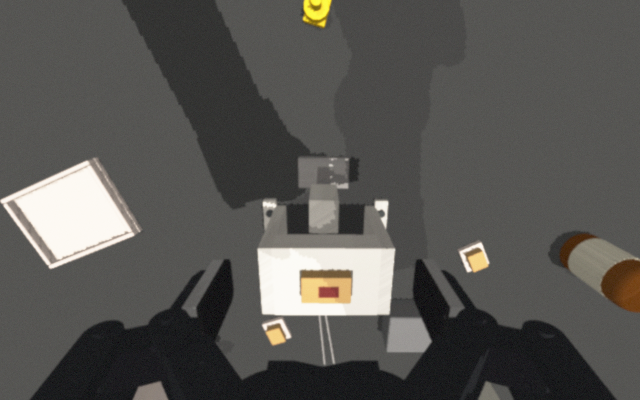

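Wrist view: the block stands proud at (326,290), centred in the stand's white top. The ejector stands alone behind it, handle at (323,205). I'll go over the block and down, and check before closing.

Request:
send_rows([
  [[-0.03,0.001,0],[0,0,0],1],
  [[-0.08,0.003,0],[0,0,0],1],
  [[-0.14,0.005,0.01],[0,0,0],1],
  [[-0.19,0.006,0.05],[0,0,0],1],
  [[-0.22,0.006,0.1],[0,0,0],1],
  [[-0.226,0.006,0.15],[0,0,0],1],
  [[-0.226,0.006,0.2],[0,0,0],1],
  [[-0.226,0.006,0.24],[0,0,0.0],1],
  [[-0.226,0.006,0.26],[0,0,0],1],
  [[-0.226,0.006,0.26],[0,0,0],1],
])

```text
t: 30.05
position: [611.6, -15.4, 104.5]
eef_rot: [-0.001, 0.137, 0.991, -0.0]
ft_force: [-0.2, 0.2, 0.6]
grip_width: 1.001
gripper_force: 0.0
```

Run:
```python
from h import *
s=state(); print(sf(s),s["position"],s["grip_width"])
s7={"position":[546.716,1.079,184.872],"eef_rot":[0,.1372,.9905,0]}
print(SR.T@(back(cam("wrist",s7),(326.5,288),113)-SO))
C=cam("wrist",s); im=grab_frame("wrist"); cv2.imwrite("pics/w8.png",im)
for n in("block",): print(n,[(np.round(d["at"],1).tolist(),(SR.T@(np.array(d["at"])-SO)).round(1).tolist(),round(d["confidence"],2)) for d in pinpoint(n,"wrist")[:3]])
```

```text
(array([ -0.48,  -1.57, 104.49]), np.float64(0.42), array([-0.21,  0.1 ,  0.62]), array([-0.05, -0.03,  0.02]), 30.1) [611.60099337 -15.37711302 104.48895653] 1.000869226229015
[ -1.50739931  -1.41382194 113.        ]
block [([613.6, -16.7, 93.8], [1.8, -2.3, 93.8], 0.96)]
```

View pics/w8.png

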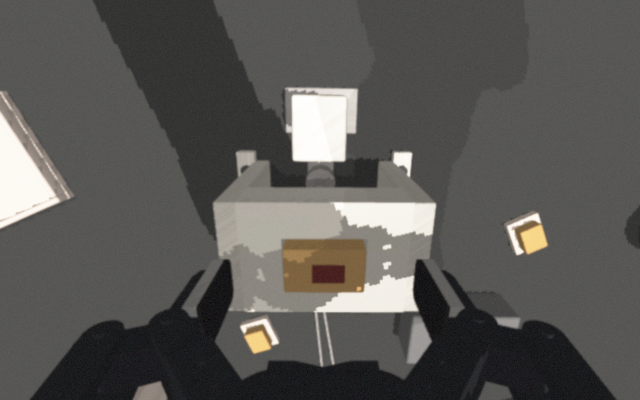

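The block is at (324,265), centred between the fingers (232/415). I'll lower 3.5 mm and close.

Request:
send_rows([
  [[0,0,0.006],[0,0,0],1],
  [[0,0,0.011],[0,0,0],1],
  [[0,0,0.011],[0,0,0],0.5],
  [[0,0,0.011],[0,0,0],0.3],
  [[0,0,0.011],[0,0,0],0.1],
  [[0,0,0.011],[0,0,0],0],
  [[0,0,0.011],[0,0,0],-0.2],
  [[0,0,0.011],[0,0,0],-0.5],
  [[0,0,0.011],[0,0,0],-0.5],
  [[0,0,0.011],[0,0,0],-0.5],
], newtons=60)

```text
t: 31.15
position: [612.9, -15.5, 102.4]
eef_rot: [0.0, 0.137, 0.991, 0.0]
ft_force: [-0.8, 0.0, 1.2]
grip_width: 0.444
gripper_force: 60.7
```

Run:
```python
from h import *
s=state(); print(sf(s),s["position"],s["grip_width"],s["gripper_force"])
```

```text
(array([  0.8 ,  -1.33, 102.44]), np.float64(0.4), array([-0.75, -0.2 ,  1.24]), array([0.07, 0.06, 0.  ]), 31.1) [612.90021159 -15.504778   102.44481792] 0.4444059863780197 60.735007524490356
```

Request:
send_rows([
  [[0,0,-0.003],[0,0,0],-0.5],
  [[0,0,-0.007],[0,0,0],-0.5],
  [[0,0,-0.012],[0,0,0],-0.5],
  [[0,0,-0.018],[0,0,0],-0.5],
  [[0,0,-0.026],[0,0,0],-0.5],
  [[0,0,-0.036],[0,0,0],-0.5],
  [[0,0,-0.05],[0,0,0],-0.5],
  [[0,0,-0.07],[0,0,0],-0.5],
  [[0,0,-0.1],[0,0,0],-0.5],
  [[0,0,-0.13],[0,0,0],-0.5],
])

```text
t: 32.15
position: [612.8, -15.6, 142.4]
eef_rot: [0.0, 0.137, 0.991, 0.0]
ft_force: [0.1, 0.1, -0.4]
grip_width: 0.445
gripper_force: 61.3
```

Run:
```python
from h import *
s=state(); print(sf(s),s["position"],s["grip_width"],s["gripper_force"],togo(s,[515,-277,140]))
im=grab_frame("scene"); cv2.imwrite("pics/scene9.png",im); grab_frame("wrist")
for c in("scene","wrist"):
  for n in("block","dish_in","dish"): print(n,[(np.round(d["at"],1).tolist(),round(d["confidence"],2)) for d in pinpoint(n,c)[:2]])
```

```text
(array([  0.74,  -1.41, 142.37]), np.float64(0.4), array([ 0.08,  0.13, -0.42]), array([-0.  , -0.03, -0.01]), 32.1) [612.81541914 -15.56513856 142.37090087] 0.4445437912294338 61.25444769859314 [ 0.0765 -0.9273  0.0078]
block [([612.1, -13.6, 134.2], 0.47)]
dish_in [([516.6, -275.2, 4.7], 0.67)]
dish [([513.8, -276.1, -2.2], 0.73)]
block [([614.9, -14.7, 133.8], 0.88)]
dish_in []
dish [([517.0, -278.7, 0.7], 0.95), ([548.2, 0.2, 109.3], 0.38)]
```

Request:
send_rows([
  [[0,-0.03,-0.02],[0,0,0],-0.5],
  [[0.01,-0.1,-0.04],[0,0,0],-0.5],
  [[0.02,-0.22,-0.04],[0,0,0],-0.5],
  [[0.03,-0.35,-0.04],[0,0,0],-0.5],
  [[0.04,-0.48,-0.03],[0,0,0],-0.5],
  [[0.05,-0.61,0],[0,0,0],-0.5],
  [[0.06,-0.73,0.03],[0,0,0],-0.5],
  [[0.07,-0.83,0.06],[0,0,0],-0.5],
  [[0.076,-0.9,0.1],[0,0,0],-0.5],
  [[0.076,-0.925,0.15],[0,0,0],-0.5],
])

```text
t: 33.55
position: [513.6, -280.7, 96.5]
eef_rot: [0.0, 0.14, 0.99, -0.001]
ft_force: [-0.8, 0.0, -0.8]
grip_width: 0.444
gripper_force: 61.3
```

Request:
send_rows([
  [[0,0,0.04],[0,0,0],-0.5],
  [[0,0,0.08],[0,0,0],-0.5],
  [[0,0,0.12],[0,0,0],-0.5],
  [[0,0,0.16],[0,0,0],-0.5],
  [[0,0,0.19],[0,0,0],-0.5],
  [[0,0,0.21],[0,0,0],-0.5],
  [[0,0,0.225],[0,0,0],-0.5],
  [[0,0,0.23],[0,0,0],-0.5],
  [[0,0,0.23],[0,0,0],-0.5],
  [[0,0,0.23],[0,0,0],-0.5],
])

```text
t: 34.55
position: [515.6, -276.7, 27.7]
eef_rot: [0.0, 0.138, 0.99, -0.0]
ft_force: [-0.3, -0.7, -0.8]
grip_width: 0.447
gripper_force: 61.3
```

Run:
```python
from h import *
s=state(); print(s["t"],s["position"],s["ft_force"],s["grip_width"])
grab_frame("wrist");grab_frame("scene")
for c in("scene","wrist"):
  for n in("block","dish"): print(n,[(np.round(d["at"],1).tolist(),round(d["confidence"],2)) for d in pinpoint(n,c)[:2]])
```

```text
34.55 [ 515.56409742 -276.65735722   27.68462514] [-0.33346003 -0.71388633 -0.80023143] 0.4466891628717777
block [([514.7, -277.9, 18.4], 0.68)]
dish [([518.6, -276.8, 0.2], 0.89)]
block [([512.8, -279.1, 19.1], 0.67)]
dish [([515.5, -277.1, -2.6], 0.89)]
```

Underside is at about 18.5, with the dish floor at 5. I'll lower about 13 mm and go slowly at the end.

Request:
send_rows([
  [[0,0,0.012],[0,0,0],-0.5],
  [[0,0,0.022],[0,0,0],-0.5],
  [[0,0,0.03],[0,0,0],-0.5],
  [[0,0,0.034],[0,0,0],-0.5],
  [[0,0,0.037],[0,0,0],-0.5],
  [[0,0,0.039],[0,0,0],-0.5],
  [[0,0,0.041],[0,0,0],-0.5],
  [[0,0,0.042],[0,0,0],-0.5],
  [[0,0,0.042],[0,0,0],-0.5],
  [[0,0,0.042],[0,0,0],-0.5],
])

```text
t: 35.85
position: [515.4, -276.4, 15.1]
eef_rot: [0.0, 0.137, 0.991, -0.0]
ft_force: [-0.4, 1.1, 4.6]
grip_width: 0.447
gripper_force: 61.8
```

Request:
send_rows([
  [[0,0,0],[0,0,0],0],
  [[0,0,0],[0,0,0],0.1],
  [[0,0,0],[0,0,0],0.2],
  [[0,0,0],[0,0,0],0.3],
  [[0,0,0],[0,0,0],0.3],
  [[0,0,-0.02],[0,0,0],0.3],
  [[0,0,-0.06],[0,0,0],0.3],
  [[0,0,-0.14],[0,0,0],0.3],
  [[0,0,-0.25],[0,0,0],0.3],
  [[0,0,-0.35],[0,0,0],0.3],
])

```text
t: 36.85
position: [515.3, -276.4, 121.8]
eef_rot: [0.0, 0.137, 0.991, -0.0]
ft_force: [1.2, -0.1, 0.5]
grip_width: 0.65
gripper_force: 0.0
```

Run:
```python
from h import *
s=state(); print(s["t"],s["position"],s["grip_width"])
grab_frame("wrist");grab_frame("scene")
for c in("scene","wrist"):
  for n in("block","dish","tip","handle"): print(c,n,[(np.round(d["at"],1).tolist(),round(d["confidence"],2)) for d in pinpoint(n,c)[:3]])
```

```text
36.85 [ 515.30691944 -276.43999035  121.82231682] 0.6497857916501515
scene block [([513.5, -275.0, 5.0], 0.67)]
scene dish [([519.0, -277.7, -2.7], 0.71)]
scene tip [([357.3, 224.2, 43.3], 0.89), ([404.0, 34.8, 50.4], 0.83), ([511.9, -275.6, 4.8], 0.46)]
scene handle [([359.4, 63.9, 111.9], 0.86), ([311.5, 202.1, 108.4], 0.83), ([547.2, 0.3, 110.1], 0.68)]
wrist block [([513.7, -275.4, 7.2], 0.75)]
wrist dish [([517.1, -277.9, -2.8], 0.86)]
wrist tip []
wrist handle [([733.7, -261.5, -1.3], 0.64), ([516.5, -275.6, 1.4], 0.39)]
```

The block is on the dish floor and the ejector stands upright, handle at z 110. Handing in.

```bash
python3 -c "
from rig import *
print(job_done())"
```

```text
the job is handed in; nothing more can be done
None
```

The block is lying flat in the white dish and the steel ejector is standing upright on the bench; the job was handed in at about 37 s, no verdict was returned, and nothing ran into trouble on the way.

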